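# Close and lock the vial drawer

## Robot

A 7-joint arm with a two-finger parallel gripper is mounted at the origin on the work surface. World frame = base frame: x ahead of the robot, y to its left, z up, the work surface at z = 0. Lengths are in m, angles in rad, forces in N, time in s.
With the tool pointing down it reaches from about 0.425 to 0.875 m from the base axis. Payload 4.7 kg.
Tool frame: the origin (TCP) lies midway between the tips of the shut fingers; the grasp point (between the pads) lies 19 mm behind it; z points along the fingers, y is the line along which they close (so a half turn about z gives the same grasp; the last joint's range is limited). The gripper opens to 87 mm and grips with 3 to 60 N. Pads are 19 mm wide; open, the fingers measure 117 mm over their backs; the gripper's body (75 mm by 190 mm) begins 51 mm behind the grasp point.
Start: joints at [-1.303, 0.321, -0.07, 1.45, 0.023, 1.371, -0.057], TCP at [0.163, 0.629, 0.223] pointing down, gripper open.
Joint ranges: [-2.86, 2.86], [-0.3, 2.09], [-1.38, 1.24], [0.06, 2.45], [-1.56, 4.7], [0.09, 2.05], [-2.69, 2.69]. Speed limits (rad/s): [2.57, 2.57, 3.14, 3.14, 3.14, 3.14, 3.14].

## Interface

Orientations are given as a rotation vector (axis times angle).
In Python, from bench import ctrl gives the robot as it stands.
- The arm moves only by the tool move_tool, called by a JSON object that holds its "fn" and its "kwargs", one argument or row to a line. Schema: {"type":"object","properties":{"increments":{"type":"array","items":{"type":"number"},"minItems":5,"maxItems":100},"clamp_n":{"type":"number"},"only":{"type":"string"},"quiet":{"type":"boolean"},"lines":{"type":"string"}},"required":["increments"],"additionalProperties":false}. increments is one flat list of numbers that holds 1 to 20 rows one after another, with no inner brackets; each row has 5 numbers: dx, dy, dz in m, then a turn about the tool's z in rad, then the opening from 0.0 (shut) to 1.0 (fully open); each row is the pose to reach, as a shift and turn from the pose commanded when the call began, along the tool's axes at that moment; what a row does not reach only later rows make up. A row lasts 1/10 s, in which the tool goes at most 0.05 m and 0.15 rad, less where a joint would pass 70% of its speed; a pose out of reach is approached as far as the arm can. The fingers move at their own pace and stop on an object; clamp_n is the grip in N (left out, the last holds). Time passes only in rows, so rows that do not move let the fingers close. The tool returns the time, the measured TCP pose, the force, the opening and the grip force at its end. only (a regular expression) keeps the lines of the reply that match it, lines (a string "A,B") keeps lines A to B, and quiet returns only ok. Input that does not fit is refused with a message, and nothing moves.
- ctrl.get_state(): the state, without advancing time (a new reading comes with each control period).
- ctrl.get_image(name): name is "scene" or "top" or "wrist"; returns the picture (400x640x3 uint8, red, green, blue); there is no depth.
- ctrl.camera_model(name): a dict with "vertical_fov" (degrees; the focal length in pixels is half the picture's height over the tangent of half this angle, whatever the lens; pixels are square), "cx", "cy" (the principal point, pixels), "rvec" (rotation vector, rad) and "tvec" (3), from world to camera coordinates, as OpenCV has them; the wrist camera has in their place "hand_eye" (4x4, takes a point from camera to tool coordinates, whose origin is the TCP and whose axes are the flange's). Camera axes: x right, y down, z forward; pixel columns grow to the right and rows downward; lengths in m; the calibration is good to about 2 mm. A picture is of the moment at which its call begins: read the wrist's pose just before it. camera_model takes no time and is no camera call.
- ctrl.close_job(): hands the job in; it is judged then, once.
The state is a dict: "time": time; "joint_positions": joint angles; "qd": joint speeds; "joint_torque": joint torques, N m; "position": TCP position; "tool_rot": TCP orientation; "ft_force": force on the tool from outside, world axes, zero at the start; "torque": the same for the moment, N m; "grip_width": opening from 0.0 (shut) to 1.0 (fully open); "grip_force": force on a finger pad.
Only numpy, scipy, OpenCV 4.12 (cv2) and the standard library are available. Lean on these libraries where they do the work, as an engineer would, in place of code of your own. Each camera call takes 0.05 s, during which the arm holds its last target. There are 200 camera calls.

## Task

One of the two vial modules has been left with its drawer open. Push that drawer fully home, then lock it: pull its steel toggle bat outward along its own length, flip it over to the drawer side and let it spring back down into its notch, like the bat of the neighbouring module. Leave the neighbouring module shut and locked, and leave the loose things on the bench where they are.

Things in the scene. Friction and masses are not known exactly. Their poses are not given: they have to be found in the camera images.
- open_module: Low white vial module fixed to the bench, 150 mm wide (y), 100 high; housing from x = -90 to +110 mm. Origin: on the bench under its toggle. x axis points away from its drawer front (which is on the robot's side), z up. This one's drawer stands 25 to 50 mm open and its bat leans away from the drawer front (unlocked).
- open_drawer (a joint): Opening of that drawer in m: 0 fully home, grows as it comes out towards -x of the module. Slides with about 1.5 N of friction against a firm stop at 0; does not spring back. The toggle cannot be flipped over unless the drawer is home (an inner bar blocks it).
- open_drawer_front (a point): Centre of the flat outer face of that drawer's grey front panel (150 mm wide, from 6 to 94 mm above the bench; a 1.5 mm proud white strip 80 x 14 mm at 66 mm height). This point is 50 mm above the bench, x axis = pushing direction; 102 mm before the module's origin when home.
- open_flip (a joint): Swing of that toggle bat in rad: 0 leaning 0.4 rad away from the drawer (unlocked, as it starts), 0.4 upright, 0.8 leaning 0.4 rad towards the drawer (locked). Light friction (0.05 N m), stays where it is left. Held by its pin against the humps beyond about 0.03 rad of play at either end unless the bat is pulled out.
- open_pull (a joint): How far that bat is pulled out along its own length, in m: 0 down in a notch, 0.012 at its stop. It must be out by 8 mm or more for the pin to clear the humps. Spring return: 3 N at 0, 8 N at the stop. Let go over a hump, it rests on the hump and is not locked.
- open_bat_grip (a point): Middle of the flat steel paddle at the bat's end: 24 mm (x) x 14 mm (y) x 46 mm (along the bat), with 14 mm across its two flat sides; moves and leans with the bat. z axis points outward along the bat, y along the swing axis. 97 mm from the swing axis when the bat is down, up to 109 mm pulled out. Below the paddle is an 11 mm round stem.
- open_pivot (a point): Fixed point on that toggle's swing axis (along module y), inside the module, 70 mm straight above its origin. Over it, on the top, stand two steel lock plates along x, 64 mm long, 10 to 15 mm either side of the middle, tops 122 mm above the bench, each with a hump between two notches; the bat stands between them, its 33 mm cross pin (along y) lying in a notch.
- shut_module: Low white vial module fixed to the bench, 150 mm wide (y), 100 high; housing from x = -90 to +110 mm. Origin: on the bench under its toggle. x axis points away from its drawer front (which is on the robot's side), z up. The same kind of module as the other; this one's drawer is shut and its bat leans towards its drawer, locked. To be left alone.
- shut_drawer (a joint): Opening of the neighbour's drawer (m), 0 = home, as it starts.
- shut_flip (a joint): Swing of the neighbour's bat (rad), starts locked at about 0.8.
- shut_pull (a joint): Pull-out of the neighbour's bat (m), starts at 0.
- vial1: Loose capped glass vial, standing, 29 mm across, 70 mm high; origin at the centre of its underside. Leave it.
- vial2: Another vial of the same size, standing. Leave it.
- screwdriver: Loose wooden-handled screwdriver, 190 mm long, lying on the bench; its x axis points along it to the tip. Leave it.
- vial_rack: Loose white vial rack, 100 x 210 x 28 mm, with two rows of small vials up to 57 mm high; origin at the centre of its underside. Leave it.

How it is judged:
By the outcome, as a careful person would: the job done as asked, in the order asked, and still so for the second after the job is handed in, with the robot touching nothing.
It also fails if it takes over 54 s, if anything falls off the work surface, if the arm or the gripper's body presses on something with over 40 N, if the wrist force passes 120 N, or if a joint passes its speed limit or range.

## Working session

There is one attempt and no reset: what is moved stays moved. The work goes in short steps, Python scripts to look and compute and a tool call to move; the robot and the scene stay as the last step left them, time stands still between calls to the robot, and variables do not carry over. Pictures are saved under pics/ and viewed, at most 10 in all, crops included, and the job is handed in when it is done.

```bash
ls; mkdir -p pics
```

Run:
```python
from bench import ctrl
import cv2,numpy as np
np.set_printoptions(precision=4,suppress=True)
s=ctrl.get_state();print(s)
a=ctrl.get_image("scene");b=ctrl.get_image("top")
cv2.imwrite("pics/scene0.png",a[:,:,::-1]);cv2.imwrite("pics/top0.png",b[:,:,::-1])
for n in("scene","top","wrist"):print(n,ctrl.camera_model(n))
```

```text
bench.py
pics
{'time': 0.0, 'joint_positions': array([-1.3029,  0.3218, -0.0701,  1.4517,  0.0226,  1.3708, -0.0569]), 'qd': array([-0.0007, -0.0009,  0.002 , -0.0003,  0.0002, -0.0004,  0.0002]), 'joint_torque': array([  0.0002, -49.1309,  -0.4037, -31.2516,  -0.0639,   0.0439,
         0.0002]), 'position': array([0.1631, 0.6286, 0.2214]), 'tool_rot': array([-0.3975, -3.1162,  0.0031]), 'ft_force': array([ 0.4885, -0.2238,  0.6905]), 'torque': array([ 0.0231, -0.0001, -0.0698]), 'grip_force': 0.0, 'grip_width': 1.004520141740525}
scene {'vertical_fov': 52.63672949592731, 'cx': 321.03158751503645, 'cy': 196.43135057772594, 'rvec': array([ 0.9276,  2.4634, -1.1003]), 'tvec': array([ 0.4119, -0.1687,  1.7014])}
top {'vertical_fov': 53.319345970062315, 'cx': 323.16987585005216, 'cy': 198.63219777748893, 'rvec': array([ 2.1532, -2.214 ,  0.0696]), 'tvec': array([0.038 , 0.5466, 1.2776])}
wrist {'vertical_fov': 59.17218641434826, 'cx': 322.0095696171282, 'cy': 198.17076565738154, 'hand_eye': array([[ 0.001 , -0.9526, -0.3043,  0.0839],
       [ 1.    ,  0.0011,  0.0001,  0.0005],
       [ 0.0003, -0.3043,  0.9526, -0.162 ],
       [ 0.    ,  0.    ,  0.    ,  1.    ]])}
```

View pics/scene0.png

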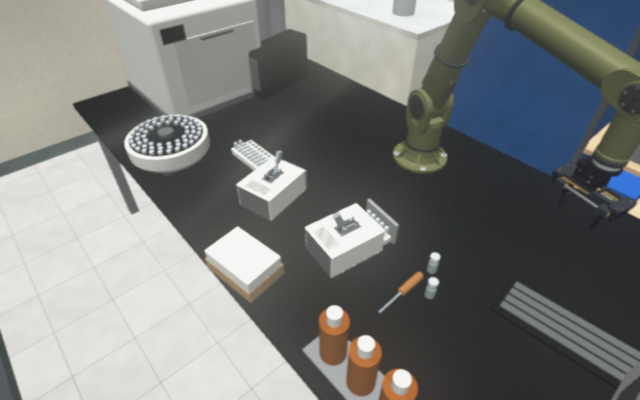

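View pics/top0.png

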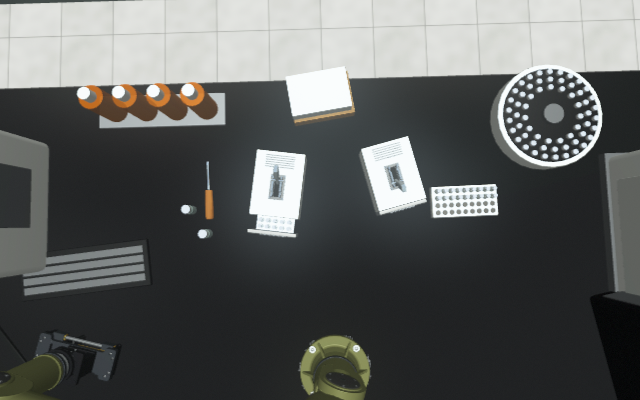

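The top view shows the open module at about (278,185), with its drawer front at (272,233) on the robot's side. The locked neighbour is at (393,175), the vials at (188,210) and (205,234), and the screwdriver at (209,190). I'll get a rough pose from the top view, then measure with the wrist camera.

Create h.py:
```python
from bench import ctrl
import cv2,numpy as np
from scipy.spatial.transform import Rotation as R
np.set_printoptions(precision=4,suppress=True)
def cam(name,st=None):
    "returns f,cx,cy, camera centre, R cam->world"
    m=ctrl.camera_model(name); f=200/np.tan(np.radians(m["vertical_fov"])/2)
    if name=="wrist":
        T=R.from_rotvec(st["tool_rot"]).as_matrix();H=m["hand_eye"]
        return f,m["cx"],m["cy"],T@H[:3,3]+st["position"],T@H[:3,:3]
    Rw=R.from_rotvec(m["rvec"]).as_matrix().T
    return f,m["cx"],m["cy"],-Rw@m["tvec"],Rw
def ray(c,uv):
    d=c[4]@np.array([(uv[0]-c[1])/c[0],(uv[1]-c[2])/c[0],1]);return c[3],d/np.linalg.norm(d)
def onz(c,uv,z):
    o,d=ray(c,uv);return o+d*(z-o[2])/d[2]
def tri(rs):
    A=sum(np.eye(3)-np.outer(d,d) for o,d in rs);b=sum((np.eye(3)-np.outer(d,d))@o for o,d in rs)
    p=np.linalg.solve(A,b);return p,[np.linalg.norm(np.cross(p-o,d)) for o,d in rs]
def proj(c,p):
    q=c[4].T@(np.asarray(p)-c[3]);return c[0]*q[:2]/q[2]+[c[1],c[2]]
def shift(p,yaw=None):
    "shift in tool axes from the measured pose to p"
    s=ctrl.get_state();T=R.from_rotvec(s["tool_rot"]).as_matrix();return T.T@(np.asarray(p)-s["position"])
```

Run:
```python
from h import *
b=cv2.imread("pics/top0.png");c=cam("top")
g=cv2.cvtColor(b,cv2.COLOR_BGR2GRAY)
m=(g>200).astype(np.uint8)
for k in cv2.findContours(m,0,2)[0]:
    if cv2.contourArea(k)>150 and cv2.boundingRect(k)[1]>120:
        r=cv2.minAreaRect(k);bx=cv2.boxPoints(r);print(r);print(np.array([onz(c,p,.1)[:2] for p in bx]),onz(c,r[0],.1))
for n,p in dict(v1=(188,210),v2=(205,234),batO=(276,170),front=(272,233)).items():print(n,onz(c,p,.07),)
s=ctrl.get_state();print(R.from_rotvec(s["tool_rot"]).as_matrix())
for y in(.0,.1):print(shift([.5,.12,.45]))
```

```text
((464.5858154296875, 200.3448486328125), (30.38575553894043, 65.25503540039062), 87.33700561523438)
[[ 0.5691 -0.3085]
 [ 0.5728 -0.5073]
 [ 0.4802 -0.5063]
 [ 0.4765 -0.3085]] [ 0.5246 -0.4076  0.1   ]
((276.0677795410156, 192.71717834472656), (48.71826171875, 83.13750457763672), 6.632514476776123)
[[0.4493 0.2562]
 [0.702  0.2229]
 [0.6802 0.0743]
 [0.4282 0.1096]] [0.564  0.1658 0.1   ]
((393.8507385253906, 174.93043518066406), (68.9280776977539, 48.69884490966797), 73.81079864501953)
[[ 0.6927 -0.0977]
 [ 0.7308 -0.2431]
 [ 0.525  -0.2929]
 [ 0.4877 -0.1491]] [ 0.6085 -0.1958  0.1   ]
v1 [0.5202 0.446  0.07  ]
v2 [0.444  0.3933 0.07  ]
batO [0.6383 0.1683 0.07  ]
front [0.4413 0.1846 0.07  ]
[[-0.968   0.251  -0.0003]
 [ 0.251   0.968  -0.0016]
 [-0.0001 -0.0017 -1.    ]]
[-0.4538 -0.4082 -0.2277]
[-0.4538 -0.4082 -0.2277]
```

{"fn": "move_tool", "kwargs": {
  "increments": [0,0,-0.05,0,1,-0.5,-0.349,-0.098,-0.12,0,-0.5,-0.349,-0.098,-0.12,0,-0.5,-0.349,-0.098,-0.12,0,-0.5,-0.349,-0.098,-0.12,0,-0.5,-0.349,-0.098,-0.12,0,-0.5,-0.349,-0.098,-0.12,0,-0.5,-0.349,-0.098,-0.12,0,-0.5,-0.349,-0.098,-0.12,0,-0.5,-0.349,-0.098,-0.12,0,-0.5,-0.349,-0.098,-0.12,0,-0.5,-0.349,-0.098,-0.12,0,-0.5,-0.349,-0.098,-0.12,0,-0.5,-0.349,-0.098,-0.12,0,-0.5,-0.349,-0.098,-0.12,0]
}}

```text
time: 1.6
position: [0.5606, 0.1631, 0.3201]
tool_rot: [-0.218, -3.134, 0.002]
ft_force: [0.2, -0.0, 0.5]
grip_width: 0.006
grip_force: 0.0
```

Run:
```python
from h import *
s=ctrl.get_state();a=ctrl.get_image("wrist");cv2.imwrite("pics/w1.png",a[:,:,::-1]);np.save("w1.npy",np.r_[s["position"],s["tool_rot"]]);print(s["position"],s["tool_rot"],s["time"],s["qd"])
```

```text
[0.5606 0.1631 0.3201] [-0.2183 -3.1337  0.0018] 1.6 [-0.0453 -0.0155 -0.0665  0.0194 -0.026   0.0079 -0.0203]
```

View pics/w1.png

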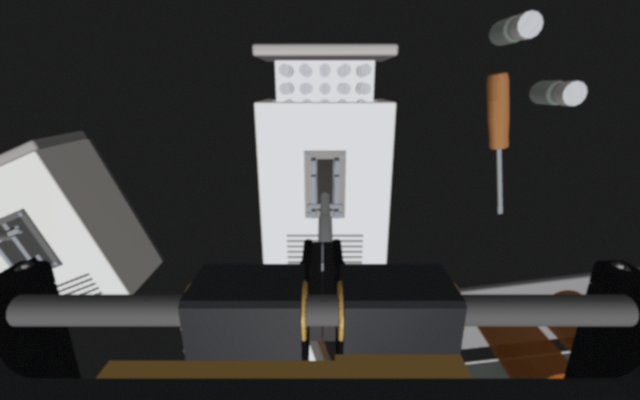

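The wrist view shows the drawer panel's top edge from (253,47) to (398,47), the housing's front edge from (255,101) to (396,101) and the lock plates at (325,183). The gripper hides the bat's end, so I'll back off for a second view.

{"fn": "move_tool", "kwargs": {
  "increments": [0.05,0,0,0,0,0.1,0,0,0,0,0.13,0,0,0,0,0.13,0,0,0,0,0.13,0,0,0,0]
}}

```text
time: 2.15
position: [0.4296, 0.185, 0.3209]
tool_rot: [0.203, 3.134, 0.002]
ft_force: [0.3, -0.4, -0.6]
grip_width: 0.007
grip_force: 0.0
```

Run:
```python
from h import *
s=ctrl.get_state();a=ctrl.get_image("wrist");cv2.imwrite("pics/w2.png",a[:,:,::-1]);np.save("w2.npy",np.r_[s["position"],s["tool_rot"]]);print(s["position"],s["tool_rot"],s["time"],s["qd"])
```

```text
[0.4296 0.185  0.3209] [0.2026 3.134  0.0017] 2.15 [ 0.0192  0.0351  0.0326 -0.0268  0.0043 -0.0029  0.0035]
```

View pics/w2.png

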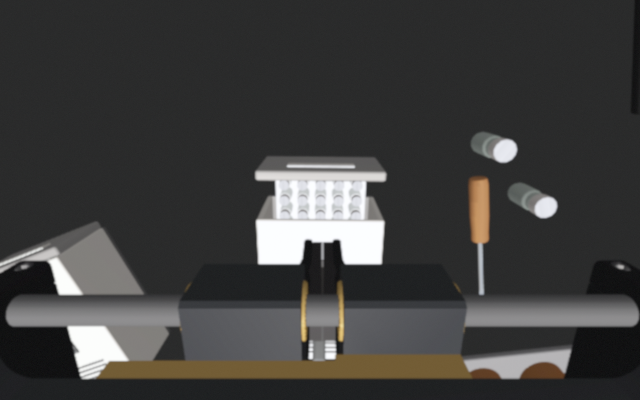

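The second view shows the drawer front face from row 157 (bottom edge) to about 173 (top), with the white strip at (321,166) and the housing's front edge at row 220. I'll extract the edges at sub-pixel level in both views and triangulate.

Run:
```python
from h import *
for n,cols,(r0,r1) in(("w1",(262,290,360,390),(38,110)),("w2",(265,300,340,375),(150,230))):
    g=cv2.cvtColor(cv2.imread(f"pics/{n}.png"),6).astype(int)
    for c in cols: print(n,c,r0,g[r0:r1,c].tolist())
g=cv2.cvtColor(cv2.imread("pics/w1.png"),6).astype(int)
for r in(47,52,104,120,200):
    m=np.flatnonzero(g[r,240:410]>110)+240;print(r,m.min(),m.max())
g=cv2.cvtColor(cv2.imread("pics/w2.png"),6).astype(int)
for r in(160,170,176,223,245):
    m=np.flatnonzero(g[r,240:410]>110)+240;print(r,m.min(),m.max())
```

```text
w1 262 38 [32, 30, 31, 29, 38, 69, 112, 143, 161, 169, 173, 177, 180, 183, 185, 180, 167, 143, 108, 85, 75, 62, 43, 32, 30, 30, 30, 30, 30, 30, 31, 30, 29, 30, 32, 31, 31, 30, 30, 29, 29, 30, 29, 31, 30, 30, 29, 30, 29, 27, 28, 31, 30, 30, 29, 30, 29, 30, 30, 30, 31, 46, 77, 115, 160, 196, 212, 217, 217, 217, 217, 217]
w1 290 38 [30, 30, 30, 32, 40, 73, 114, 144, 162, 170, 174, 177, 179, 182, 184, 179, 165, 140, 105, 84, 85, 121, 175, 209, 217, 216, 212, 202, 192, 184, 181, 179, 179, 179, 180, 185, 186, 184, 192, 208, 215, 217, 216, 213, 202, 191, 187, 184, 180, 178, 177, 178, 180, 184, 192, 200, 208, 215, 217, 216, 211, 198, 180, 173, 178, 199, 213, 216, 217, 217, 217, 217]
w1 360 38 [30, 28, 29, 31, 41, 76, 117, 147, 163, 172, 175, 178, 180, 181, 182, 177, 159, 132, 100, 84, 87, 122, 177, 209, 216, 215, 211, 203, 191, 180, 176, 177, 177, 177, 176, 179, 184, 186, 188, 201, 213, 217, 216, 209, 195, 186, 183, 177, 177, 180, 182, 183, 183, 183, 185, 194, 206, 214, 216, 216, 207, 190, 183, 185, 184, 200, 213, 217, 217, 217, 217, 217]
w1 390 38 [29, 28, 30, 30, 41, 77, 118, 148, 164, 173
[... 1385 characters left out ...]
205, 234, 250, 253, 254, 253, 254, 254, 253, 254]
w2 375 150 [42, 41, 43, 42, 43, 45, 47, 57, 72, 83, 88, 90, 91, 91, 90, 91, 91, 91, 91, 91, 97, 125, 164, 193, 211, 217, 218, 219, 218, 212, 189, 141, 78, 45, 43, 43, 43, 43, 42, 44, 41, 43, 43, 43, 44, 43, 43, 44, 48, 56, 70, 85, 99, 112, 120, 127, 130, 130, 131, 130, 128, 128, 125, 125, 123, 122, 121, 121, 122, 141, 185, 224, 245, 252, 254, 254, 254, 254, 254, 254]
47 252 397
52 253 397
104 254 396
120 254 395
200 259 390Traceback (most recent call last):
  File "<stdin>", line 10, in <module>
    return umr_minimum(a, axis, None, out, keepdims, initial, where)
ValueError: zero-size array to reduction operation minimum which has no identity
```

Run:
```python
from h import *
g=cv2.cvtColor(cv2.imread("pics/w2.png"),6).astype(int)
for r,t in((174,120),(176,120),(225,180),(245,180)):
    m=np.flatnonzero(g[r,230:420]>t)+230;print(r,m.min(),m.max())
    if r==174: L=m.min(),m.max()
    if r==225: H=m.min(),m.max()
C=[]
for n in("w1","w2"):
    v=np.load(n+".npy");C.append(cam("wrist",dict(position=v[:3],tool_rot=v[3:])))
pts=[]
for a,b in(((252,44),(L[0],171)),((397.5,43.7),(L[1]+.5,171.5)),((254,101.3),(H[0],218.8)),((396.5,101.2),(H[1]+.5,219.6))):
    p,e=tri([ray(C[0],a),ray(C[1],b)]);pts.append(p);print(p,e,onz(C[0],a,.097),onz(C[1],b,.097))
pts=np.array(pts)
for k in(0,2):
    d=pts[k]-pts[k+1];print("width",np.linalg.norm(d),"yaw",np.arctan2(d[1],d[0])-np.pi/2,"mid",pts[k:k+2].mean(0))
v=np.load("w2.npy");T=R.from_rotvec(v[3:]).as_matrix();print("tool yaw x",np.arctan2(T[1,0],T[0,0])-np.pi)
```

```text
174 255 386
176 255 385
225 256 383
245 257 382
[0.428  0.11   0.0952] [np.float64(0.00018546816804352503), np.float64(0.0001854681680435162)] [0.4283 0.1105 0.097 ] [0.4276 0.1102 0.097 ]
[0.448  0.2567 0.0933] [np.float64(0.00037098291362026593), np.float64(0.00037098291362025444)] [0.4482 0.2556 0.097 ] [0.4471 0.2565 0.097 ]
[0.4832 0.1018 0.1001] [np.float64(0.0003288902543687836), np.float64(0.00032889025436884107)] [0.4833 0.1016 0.097 ] [0.4843 0.1007 0.097 ]
[0.5036 0.2492 0.0996] [np.float64(0.0007315953356562066), np.float64(0.0007315953356562247)] [0.5039 0.2505 0.097 ] [0.5044 0.2489 0.097 ]
width 0.14811934030842094 yaw -3.276654569021235 mid [0.438  0.1834 0.0943]
width 0.14880491640985047 yaw -3.278950734984327 mid [0.4934 0.1755 0.0998]
tool yaw x -0.12911468088207068
```

The heights match (94 and 100 mm), the width is 149 mm and the opening is about 44 mm. The origin is about (0.5826, 0.1633), yaw −0.136. Going down in front of the drawer now.

{"fn": "move_tool", "kwargs": {
  "increments": [0.027,0,0.04,0.007,0,0.027,0,0.09,0.007,0,0.027,0,0.14,0.007,0,0.027,0,0.19,0.007,0,0.027,0,0.235,0.007,0,0.027,0,0.265,0.007,0,0.027,0,0.276,0.007,0,0.027,0,0.276,0.007,0,0.027,0,0.276,0.007,0]
}}

```text
time: 3.1
position: [0.4054, 0.1873, 0.0458]
tool_rot: [0.221, 3.132, 0.002]
ft_force: [0.5, 0.9, 0.8]
grip_width: 0.001
grip_force: 0.0
```

{"fn": "move_tool", "kwargs": {
  "increments": [-0.015,0,0,0,0,-0.025,0,0,0,0,-0.035,0,0,0,0,-0.045,0,0,0,0,-0.053,0,0,0,0,-0.059,0,0,0,0,-0.062,0,0,0,0]
}}

```text
time: 3.8
position: [0.466, 0.1779, 0.0445]
tool_rot: [0.222, 3.134, -0.0]
ft_force: [-1.4, 0.4, 1.0]
grip_width: 0.001
grip_force: 0.8
```

{"fn": "move_tool", "kwargs": {
  "increments": [-0.001,0,0,0,0,-0.002,0,0,0,0,-0.003,0,0,0,0,-0.003,0,0,0,0]
}}

```text
time: 4.2
position: [0.4682, 0.1775, 0.0444]
tool_rot: [-0.221, -3.134, 0.0]
ft_force: [-1.2, -0.4, -1.1]
grip_width: 0.004
grip_force: 0.5
```

{"fn": "move_tool", "kwargs": {
  "increments": [-0.002,0,0,0,0,-0.004,0,0,0,0,-0.004,0,0,0,0]
}}

```text
time: 4.5
position: [0.471, 0.1771, 0.0444]
tool_rot: [-0.22, -3.131, 0.001]
ft_force: [-5.4, -0.4, 2.3]
grip_width: 0.003
grip_force: 2.7
```

{"fn": "move_tool", "kwargs": {
  "increments": [-0.002,0,0,0,0,-0.004,0,0,0,0,-0.004,0,0,0,0]
}}

```text
time: 4.8
position: [0.4708, 0.1772, 0.0439]
tool_rot: [-0.218, -3.123, 0.002]
ft_force: [-16.2, 0.2, 11.1]
grip_width: 0.006
grip_force: 8.0
```

The drawer hit its stop at about the expected place, with 16 N and no further motion. I'll back off, rise and go over to view the bat.

{"fn": "move_tool", "kwargs": {
  "increments": [0.04,0,0,0,0,0.04,0,-0.05,0,0,0.04,0,-0.1,0,0.6,0.04,0,-0.15,0,0.6,0.02,0,-0.2,0,0.6,-0.01,0,-0.24,0,0.6,-0.05,0,-0.27,0,0.6,-0.1,0,-0.275,0,0.6,-0.13,0,-0.275,0,0.6,-0.13,0,-0.275,0,0.6,-0.13,0,-0.275,0,0.6]
}}

```text
time: 5.9
position: [0.6054, 0.1578, 0.3187]
tool_rot: [-0.223, -3.133, 0.002]
ft_force: [0.4, 0.1, 0.0]
grip_width: 0.589
grip_force: 0.0
```

Create snap.py:
```python
from h import *
import sys
n=sys.argv[1];s=ctrl.get_state();a=ctrl.get_image("wrist");cv2.imwrite(f"pics/{n}.png",a[:,:,::-1]);np.save(n+".npy",np.r_[s["position"],s["tool_rot"]])
```

```bash
python3 snap.py w3
```

```text
(no output)
```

{"fn": "move_tool", "kwargs": {
  "increments": [-0.04,0,0,0,0.6,-0.07,0,0,0,0.6,-0.07,0,0,0,0.6,-0.07,0,0,0,0.6]
}}

```text
time: 6.35
position: [0.6734, 0.1488, 0.3195]
tool_rot: [-0.22, -3.133, -0.001]
ft_force: [-0.9, -0.2, -0.2]
grip_width: 0.598
grip_force: 0.0
```

```bash
python3 snap.py w4
python3 -c "
import cv2,numpy as np
cv2.imwrite('pics/c34.png',np.hstack([cv2.imread('pics/w3.png')[0:400,120:520],cv2.imread('pics/w4.png')[0:400,120:520]]))"
```

```text
(no output)
```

View pics/c34.png

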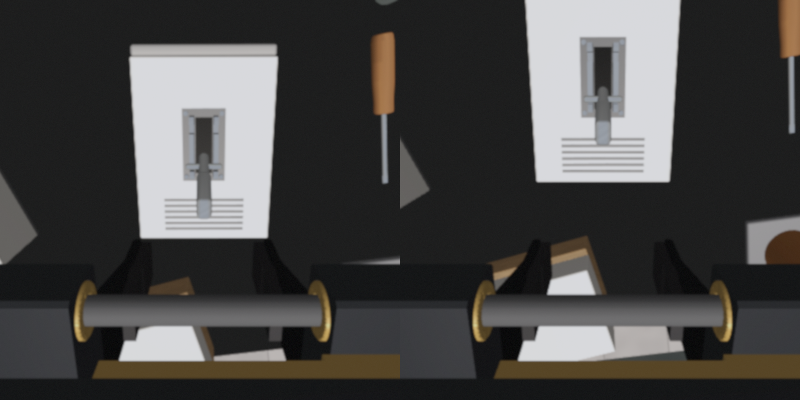

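The drawer's front now lies flush against the housing. The bat leans away from the drawer. Its lighter end face spans rows 198–218 at column 324 in the first view and rows 122–145 at column 323 in the second.

Run:
```python
from h import *
for n,(r0,r1),rr in(("w3",(190,224),(203,208,213)),("w4",(80,152),(125,132,138))):
    im=cv2.imread(f"pics/{n}.png").astype(int)
    for c in(321,323,325):print(n,c,r0,im[r0:r1,c,0].tolist())
    for r in rr:print(n,"row",r,im[r,312:336,0].tolist())
C={}
for n in("w3","w4"):
    v=np.load(n+".npy");C[n]=cam("wrist",dict(position=v[:3],tool_rot=v[3:]))
# predicted paddle points
o=np.array([.5826,.1633,0]);u=np.array([np.cos(-.136),np.sin(-.136),0]);z=np.array([0,0,1])
b=np.sin(.4)*u+np.cos(.4)*z;e=np.cos(.4)*u-np.sin(.4)*z
for l in(.074,.12):
  for x in(-.012,.012):
    P=o+.07*z+b*l+e*x;print(l,x,proj(C["w3"],P),proj(C["w4"],P))
```

```text
w3 321 190 [101, 101, 103, 103, 103, 104, 104, 105, 113, 130, 148, 159, 164, 165, 165, 164, 164, 165, 166, 165, 164, 163, 163, 165, 167, 167, 165, 164, 177, 203, 214, 200, 168, 173]
w3 323 190 [102, 102, 103, 103, 103, 104, 104, 105, 112, 129, 147, 159, 164, 165, 164, 165, 166, 166, 165, 164, 164, 163, 165, 167, 167, 166, 164, 163, 176, 201, 213, 200, 168, 174]
w3 325 190 [102, 102, 102, 102, 103, 103, 103, 104, 112, 129, 146, 159, 164, 164, 165, 165, 166, 165, 164, 163, 163, 164, 167, 167, 166, 164, 164, 164, 176, 201, 213, 200, 168, 174]
w3 row 203 [213, 213, 211, 202, 175, 148, 150, 157, 162, 165, 165, 165, 164, 164, 164, 163, 159, 153, 146, 162, 192, 208, 212, 212]
w3 row 208 [215, 215, 215, 208, 182, 150, 150, 158, 162, 166, 166, 165, 165, 164, 164, 161, 157, 151, 147, 168, 198, 213, 215, 215]
w3 row 213 [210, 210, 209, 204, 181, 150, 148, 155, 161, 165, 166, 167, 168, 167, 167, 164, 159, 151, 146, 169, 196, 207, 209, 209]
w4 321 80 [39, 39, 39, 39, 41, 44, 61, 82, 95, 98, 99, 99, 98, 99, 99, 99, 98, 99, 99, 99, 97, 96, 97, 97, 98, 97, 99, 99, 100, 100, 100, 101, 102, 102, 103, 
[... 773 characters left out ...]
, 162, 165, 166, 168, 168, 166, 165, 164, 163, 163, 158, 146, 147, 168, 197, 216, 218, 205, 175]
w4 row 125 [220, 216, 194, 157, 146, 153, 159, 163, 165, 165, 165, 164, 164, 164, 164, 161, 156, 148, 152, 189, 215, 220, 221, 221]
w4 row 132 [221, 216, 197, 163, 147, 152, 159, 164, 165, 165, 165, 164, 164, 162, 162, 159, 155, 149, 157, 191, 215, 220, 221, 220]
w4 row 138 [172, 169, 153, 134, 138, 149, 157, 163, 167, 168, 168, 168, 167, 166, 164, 160, 153, 143, 135, 148, 166, 170, 171, 170]
0.074 -0.012 [324.1618 169.4602] [323.3448  96.7712]
0.074 0.012 [324.1882 188.4686] [323.3595 120.2237]
0.12 -0.012 [324.4443 200.1638] [323.5961 120.842 ]
0.12 0.012 [324.46   219.7372] [323.5997 145.7423]
```

Run:
```python
from h import *
C={}
for n in("w3","w4"):
    v=np.load(n+".npy");C[n]=cam("wrist",dict(position=v[:3],tool_rot=v[3:]))
P=[]
for a,b in(((323.7,199.5),(323.2,121)),((323.7,218.5),(323.2,145))):
    p,e=tri([ray(C["w3"],a),ray(C["w4"],b)]);P.append(p);print(p,e)
o=np.array([.5826,.1633,0]);u=np.array([np.cos(-.136),np.sin(-.136),0]);z=np.array([0,0,1]);w=np.cross(z,u)
b=np.sin(.4)*u+np.cos(.4)*z;e=np.cos(.4)*u-np.sin(.4)*z
print("pred",o+.07*z+.12*b-.012*e,o+.07*z+.12*b+.012*e)
g=o+.07*z+.097*b;print("grip pred",g,"measured",np.mean(P,0)-.023*b,"lateral off",(np.mean(P,0)-o)@w)
s=ctrl.get_state();T=R.from_rotvec(s["tool_rot"]).as_matrix();print("yaw",np.arctan2(T[1,0],T[0,0])-np.pi)
gm=np.mean(P,0)-.023*b
print("shift to grasp (TCP 19mm below grip)",shift(gm-[0,0,.019]),shift(g-[0,0,.019]))
```

```text
[0.6183 0.1579 0.182 ] [np.float64(0.00016544113677561127), np.float64(0.00016544113677568678)]
[0.6395 0.155  0.1733] [np.float64(0.00017847043483177453), np.float64(0.00017847043483180058)]
pred [0.6179 0.1585 0.1852] [0.6398 0.1555 0.1759]
grip pred [0.62   0.1582 0.1593] measured [0.6201 0.1577 0.1564] lateral off -0.0004991625593501088
yaw -0.13987476186583558
shift to grasp (TCP 19mm below grip) [0.0537 0.0008 0.1827] [0.0538 0.0013 0.1798]
```

The triangulated paddle agrees with the geometry to within 3 mm. Descending over it and gripping.

{"fn": "move_tool", "kwargs": {
  "increments": [0.045,0.001,0.02,0,0.5,0.054,0.001,0.06,0,0.5,0.054,0.001,0.1,0,0.5,0.054,0.001,0.14,0,0.5,0.054,0.001,0.17,0,0.5,0.054,0.001,0.181,0,0.5,0.054,0.001,0.181,0,0.5,0.054,0.001,0.181,0,0.5,0.054,0.001,0.181,0,0,0.054,0.001,0.181,0,0,0.054,0.001,0.181,0,0,0.054,0.001,0.181,0,0,0.054,0.001,0.181,0,0],
  "clamp_n": 30
}}

```text
time: 7.7
position: [0.6211, 0.1568, 0.1388]
tool_rot: [0.221, 3.134, -0.0]
ft_force: [0.1, 0.3, 1.8]
grip_width: 0.156
grip_force: 30.0
```

{"fn": "move_tool", "kwargs": {
  "increments": [-0.002,0,-0.005,0,0,-0.004,0,-0.009,0,0,-0.005,0,-0.012,0,0,-0.005,0,-0.012,0,0,-0.005,0,-0.012,0,0]
}}

```text
time: 8.2
position: [0.6254, 0.1562, 0.1496]
tool_rot: [-0.221, -3.132, 0.001]
ft_force: [0.1, 0.2, -9.1]
grip_width: 0.153
grip_force: 30.0
```

{"fn": "move_tool", "kwargs": {
  "increments": [0.005,0,-0.002,0,0,0.010,0,-0.0037,0,0,0.0155,0,-0.0052,0,0,0.0206,0,-0.0064,0,0,0.026,0,-0.0073,0,0,0.0313,0,-0.008,0,0,0.037,0,-0.0084,0,0,0.042,0,-0.0085,0,0,0.042,0,-0.0085,0,0]
}}

```text
time: 9.1
position: [0.5839, 0.1621, 0.1595]
tool_rot: [0.221, 3.134, 0.0]
ft_force: [3.5, -1.2, -8.1]
grip_width: 0.16
grip_force: 30.0
```

{"fn": "move_tool", "kwargs": {
  "increments": [0.0054,0,0.0001,0,0,0.0107,0,0.0005,0,0,0.016,0,0.0012,0,0,0.0214,0,0.0021,0,0,0.0267,0,0.0033,0,0,0.0319,0,0.0048,0,0,0.037,0,0.0066,0,0,0.042,0,0.0085,0,0,0.0435,0,0.0092,0,0,0.0435,0,0.0092,0,0]
}}

```text
time: 10.1
position: [0.5428, 0.1679, 0.1512]
tool_rot: [0.222, 3.13, 0.001]
ft_force: [5.2, -2.4, -5.3]
grip_width: 0.162
grip_force: 30.0
```

{"fn": "move_tool", "kwargs": {
  "increments": [0.002,0,0.0008,0,0,0.003,0,0.001,0,0,0.002,0,0.004,0,0,0.0005,0,0.007,0,0,-0.001,0,0.01,0,0,-0.0015,0,0.0115,0,0,-0.0015,0,0.0115,0,0]
}}

```text
time: 10.8
position: [0.5432, 0.1681, 0.1429]
tool_rot: [0.222, 3.133, 0.003]
ft_force: [-4.5, -3.3, 14.8]
grip_width: 0.16
grip_force: 30.0
```

{"fn": "move_tool", "kwargs": {
  "increments": [0,0,-0.003,0,0,0,0,-0.003,0,0.4,0,0,-0.003,0,0.5,0,0,-0.003,0,0.5,0,0,-0.003,0,0.5]
}}

```text
time: 11.3
position: [0.5424, 0.1687, 0.1412]
tool_rot: [-0.22, -3.133, -0.0]
ft_force: [0.4, -0.1, 1.5]
grip_width: 0.428
grip_force: 0.0
```

{"fn": "move_tool", "kwargs": {
  "increments": [0,0,-0.04,0,0.5,0,0,-0.08,0,0.5,-0.04,0,-0.12,0,0.5,-0.08,0,-0.16,0,0.5,-0.09,0,-0.18,0,0.5,-0.09,0,-0.18,0,0.5,-0.09,0,-0.18,0,0.5]
}}

```text
time: 12.0
position: [0.632, 0.1555, 0.321]
tool_rot: [-0.222, -3.133, 0.0]
ft_force: [-1.1, -0.9, -1.8]
grip_width: 0.495
grip_force: 0.0
```

```bash
python3 snap.py w5
python3 -c "
import cv2
cv2.imwrite('pics/c5.png',cv2.resize(cv2.imread('pics/w5.png')[0:260,200:460],None,fx=2.3,fy=2.3))"
```

```text
(no output)
```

View pics/c5.png

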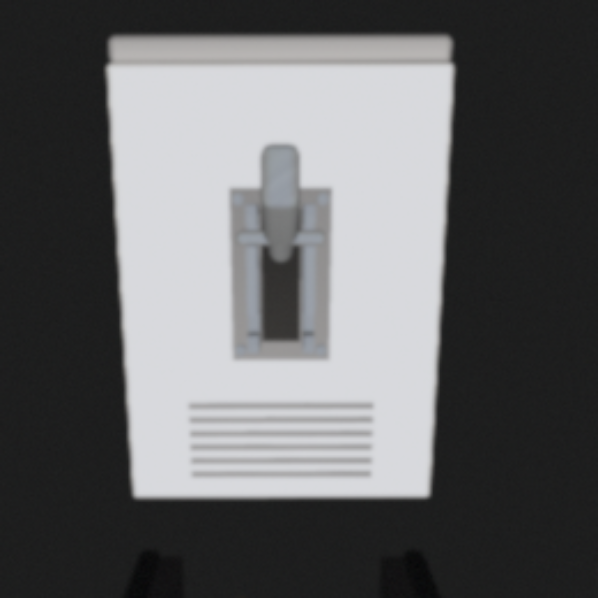

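The bat now leans towards the drawer, with its paddle end at crop rows 144–207 and the pin at about (280,239). I'll check from two views that it is fully seated, comparing with predictions for both seated and resting on the hump.

{"fn": "move_tool", "kwargs": {
  "increments": [-0.04,0,0,0,0.5,-0.05,0,0,0,0.5,-0.05,0,0,0,0.5,-0.05,0,0,0,0.5]
}}

```text
time: 12.45
position: [0.6803, 0.1489, 0.3207]
tool_rot: [-0.22, -3.132, -0.0]
ft_force: [-0.3, -0.0, 0.5]
grip_width: 0.497
grip_force: 0.0
```

```bash
python3 snap.py w6
```

Run:
```python
from h import *
o=np.array([.5826,.1633,0]);u=np.array([np.cos(-.136),np.sin(-.136),0]);z=np.array([0,0,1])
for n,(r0,r1) in (("w5",(55,122)),("w6",(0,70))):
    im=cv2.imread(f"pics/{n}.png").astype(int);v=np.load(n+".npy");C=cam("wrist",dict(position=v[:3],tool_rot=v[3:]))
    print(n,r0,im[r0:r1,322,0].tolist())
    for pull in(0,.005,.009):
      for a in(-.4,-.36):
        b=np.sin(a)*u+np.cos(a)*z;e=np.cos(a)*u-np.sin(a)*z
        print(pull,a,[round(proj(C,o+.07*z+(.12+pull)*b+x*e)[1],1) for x in(-.012,.012)],"pin@.045",proj(C,o+.07*z+(.045+pull)*b)[1])
```

```text
w5 55 [221, 220, 220, 221, 221, 219, 212, 187, 150, 147, 159, 162, 164, 165, 163, 163, 163, 162, 163, 162, 164, 166, 168, 167, 166, 165, 164, 164, 164, 164, 164, 164, 163, 161, 152, 138, 128, 123, 122, 122, 122, 121, 121, 121, 121, 119, 118, 118, 118, 117, 117, 118, 119, 119, 119, 120, 118, 114, 96, 66, 49, 46, 47, 47, 48, 48, 48]
0 -0.4 [np.float64(54.7), np.float64(83.3)] pin@.045 102.52545284428315
0 -0.36 [np.float64(60.1), np.float64(89.4)] pin@.045 104.25380123371355
0.005 -0.4 [np.float64(51.6), np.float64(80.7)] pin@.045 100.72712481621026
0.005 -0.36 [np.float64(57.4), np.float64(87.1)] pin@.045 102.67389044165282
0.009 -0.4 [np.float64(49.0), np.float64(78.5)] pin@.045 99.25162126485947
0.009 -0.36 [np.float64(55.1), np.float64(85.2)] pin@.045 101.37748856976084
w6 0 [164, 163, 163, 163, 162, 162, 161, 162, 164, 166, 167, 167, 166, 165, 164, 163, 163, 165, 164, 164, 163, 164, 161, 154, 143, 133, 125, 123, 123, 123, 123, 123, 122, 122, 122, 121, 121, 120, 120, 120, 120, 120, 120, 119, 118, 118, 118, 117, 115, 110, 107, 116, 120, 119, 119, 119, 119, 119, 119, 119, 118, 120, 118, 114, 97, 61, 39, 36, 38, 37]
0 -0.4 [np.float64(-13.3), np.float64(16.3)] pin@.045 51.217860289811824
0 -0.36 [np.float64(-7.8), np.float64(22.7)] pin@.045 53.00027412006412
0.005 -0.4 [np.float64(-17.9), np.float64(12.2)] pin@.045 48.57947982424969
0.005 -0.36 [np.float64(-12.0), np.float64(19.0)] pin@.045 50.58797851398634
0.009 -0.4 [np.float64(-21.7), np.float64(8.9)] pin@.045 46.4123393584502
0.009 -0.36 [np.float64(-15.5), np.float64(16.0)] pin@.045 48.60636701903172
```

{"fn": "move_tool", "kwargs": {
  "increments": [0.02,0,0,0,0.5,0.02,0,0,0,0.5,0.02,0,0,0,0.5]
}}

```text
time: 12.8
position: [0.6611, 0.152, 0.3224]
tool_rot: [0.219, 3.133, 0.002]
ft_force: [-0.5, 0.2, -0.3]
grip_width: 0.498
grip_force: 0.0
```

```bash
python3 snap.py w7
```

Run:
```python
from h import *
o=np.array([.5826,.1633,0]);u=np.array([np.cos(-.136),np.sin(-.136),0]);z=np.array([0,0,1])
C={}
for n in("w3","w4","w5","w6","w7"):
    v=np.load(n+".npy");C[n]=cam("wrist",dict(position=v[:3],tool_rot=v[3:]))
im=cv2.imread("pics/w7.png").astype(int);c=im[:110,322,0];print(c.tolist())
def edge(n,r0,r1,col=323,lev=None):
    x=cv2.imread(f"pics/{n}.png")[r0:r1,col-2:col+3,0].astype(float).mean(1);lev=(x[0]+x[-1])/2
    i=np.flatnonzero(np.diff(np.sign(x-lev)))[0];return r0+i+(lev-x[i])/(x[i+1]-x[i])
def rep(t,rows):
    p,e=tri([ray(C[n],(c,r)) for n,c,r in rows]);d=p-o;print(t,[r[2] for r in rows],"u",d@u,"z",d[2],np.max(e))
rep("start inner",[("w3",323.7,edge("w3",195,203)),("w4",323.2,edge("w4",117,125))])
i7=int(np.flatnonzero((c[20:90]<145)&(c[20:90]>125))[0])+20
rep("now inner",[("w5",322.5,edge("w5",86,94)),("w6",322.5,edge("w6",20,29)),("w7",322.5,edge("w7",i7-5,i7+5))])
```

```text
[220, 220, 221, 220, 220, 220, 220, 221, 220, 220, 220, 220, 220, 220, 220, 221, 220, 221, 220, 221, 220, 217, 200, 162, 147, 157, 162, 164, 163, 164, 164, 163, 162, 162, 162, 164, 166, 167, 167, 166, 165, 164, 163, 163, 164, 164, 164, 164, 164, 162, 153, 141, 130, 125, 123, 123, 122, 122, 121, 122, 121, 121, 121, 120, 120, 119, 119, 118, 119, 119, 118, 117, 117, 116, 117, 117, 116, 117, 117, 118, 117, 117, 115, 103, 76, 48, 41, 41, 41, 41, 43, 40, 41, 42, 42, 42, 43, 44, 42, 44, 43, 44, 44, 44, 44, 45, 44, 45, 44, 45]
start inner [np.float64(199.26136363636363), np.float64(120.83157894736843)] u 0.03599977697568993 z 0.1815947297609915 0.00016542898081754105
now inner [np.float64(89.6029411764706), np.float64(23.945454545454545), np.float64(50.778688524590166)] u -0.030768842278627837 z 0.18233767681167645 0.0003892905477593246
```

The bat's radius matches the start value (116 against 117 mm), so it is down. Its lean reads about 0.36, slightly short of the mirrored 0.40. I'll nudge it gently from behind with closed fingers to seat it at the end of its play.

{"fn": "move_tool", "kwargs": {
  "increments": [0.04,0,0.02,0,0,0.067,0,0.06,0,0,0.067,0,0.11,0,0,0.067,0,0.15,0,0,0.067,0,0.172,0,0,0.067,0,0.172,0,0,0.075,0,0.172,0,0,0.081,0,0.172,0,0,0.085,0,0.172,0,0,0.085,0,0.172,0,0]
}}

```text
time: 13.85
position: [0.5775, 0.1638, 0.1509]
tool_rot: [0.22, 3.132, 0.003]
ft_force: [0.4, -0.3, 0.2]
grip_width: 0.013
grip_force: 0.0
```

{"fn": "move_tool", "kwargs": {
  "increments": [0.002,0,0,0,0,0.003,0,0,0,0,0.003,0,0,0,0]
}}

```text
time: 14.15
position: [0.5745, 0.1637, 0.1496]
tool_rot: [0.221, 3.133, 0.0]
ft_force: [1.2, 1.1, -0.8]
grip_width: 0.008
grip_force: 0.1
```

{"fn": "move_tool", "kwargs": {
  "increments": [0.002,0,0,0,0,0.003,0,0,0,0,0.003,0,0,0,0]
}}

```text
time: 14.45
position: [0.5727, 0.1638, 0.1498]
tool_rot: [0.221, 3.131, 0.0]
ft_force: [4.4, -0.6, -1.3]
grip_width: 0.007
grip_force: 1.9
```

{"fn": "move_tool", "kwargs": {
  "increments": [0.001,0,0,0,0,0.002,0,0,0,0,0.002,0,0,0,0]
}}

```text
time: 14.75
position: [0.5721, 0.1639, 0.1503]
tool_rot: [0.222, 3.128, 0.001]
ft_force: [7.7, -0.6, -0.4]
grip_width: 0.006
grip_force: 3.3
```

{"fn": "move_tool", "kwargs": {
  "increments": [-0.015,0,0,0,0,-0.03,0,-0.03,0,0,-0.05,0,-0.07,0,0,-0.07,0,-0.12,0,0,-0.09,0,-0.16,0,0.5,-0.095,0,-0.172,0,0.5,-0.095,0,-0.172,0,0.5,-0.095,0,-0.172,0,0.5]
}}

```text
time: 15.55
position: [0.6625, 0.1512, 0.3199]
tool_rot: [-0.22, -3.131, 0.001]
ft_force: [-0.4, -0.3, 0.0]
grip_width: 0.283
grip_force: 0.0
```

```bash
python3 snap.py w8
```

{"fn": "move_tool", "kwargs": {
  "increments": [0.02,0,0,0,0.5,0.03,0,0,0,0.5,0.03,0,0,0,0.5]
}}

```text
time: 15.9
position: [0.632, 0.1562, 0.3208]
tool_rot: [-0.218, -3.132, -0.001]
ft_force: [-0.0, -0.2, 0.1]
grip_width: 0.486
grip_force: 0.0
```

```bash
python3 snap.py w9
```

Run:
```python
from h import *
o=np.array([.5826,.1633,0]);u=np.array([np.cos(-.136),np.sin(-.136),0])
rs=[]
for n in("w8","w9"):
    v=np.load(n+".npy");C=cam("wrist",dict(position=v[:3],tool_rot=v[3:]))
    x=cv2.imread(f"pics/{n}.png")[:,320:325,0].astype(float).mean(1)
    lo=next(i for i in range(10,150) if 150<x[i]<168 and 118<x[i+6]<130 and x[i+3]<150)
    k=next(i for i in range(lo-3,lo+8) if x[i]>143>=x[i+1]);r=k+(x[k]-143)/(x[k]-x[k+1]);print(n,r,x[lo-5:lo+9])
    rs.append(ray(C,(322.5,r)))
p,e=tri(rs);print((p-o)@u,p[2],e)
a=cv2.imread("pics/w9.png")[0:240,200:440];b=cv2.imread("pics/w3.png")[60:300,200:440]
cv2.imwrite("pics/c9.png",cv2.resize(np.hstack([a,b]),None,fx=1.66,fy=2.4,interpolation=2))
t=ctrl.get_image("top");cv2.imwrite("pics/top1.png",t[:,:,::-1])
```

```text
w8 44.77777777777778 [164.  163.8 164.  164.2 164.2 163.6 160.2 151.4 140.6 131.4 126.8 126.
 125.6 125.2]
w9 86.26666666666667 [163.2 163.6 163.8 164.  164.  164.2 162.8 157.2 146.2 134.2 127.6 126.4
 125.4 125.2]
-0.0337321628067712 0.18532938080623512 [np.float64(0.00039255559820097275), np.float64(0.00039255559820101785)]
```

View pics/c9.png

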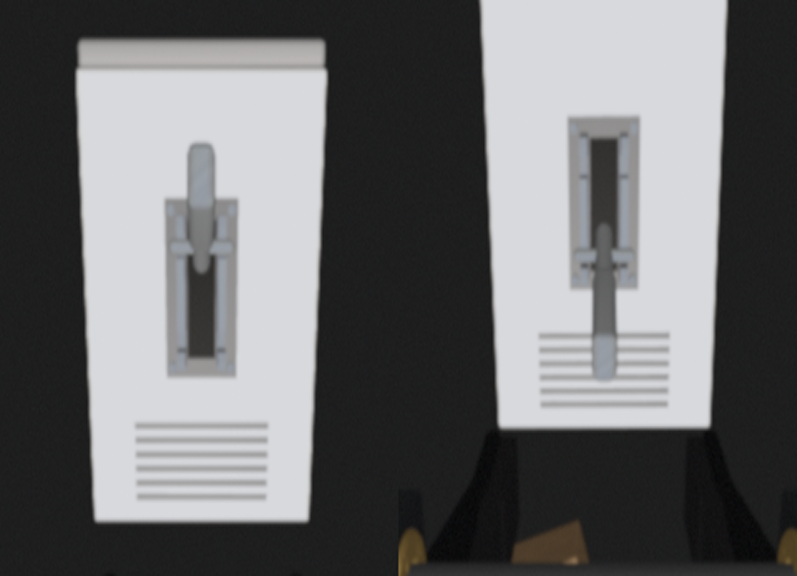

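The left crop (now) shows the bat leaning to the drawer with its pin at crop row 246. The right crop (start) shows the pin at row 258 and the empty front notches at row 176. I'll triangulate the pin in both states to confirm it sits at the notch depth.

Run:
```python
from h import *
o=np.array([.5826,.1633,0]);u=np.array([np.cos(-.136),np.sin(-.136),0]);w=np.array([-u[1],u[0],0])
C={}
for n in("w3","w4","w5","w6","w7","w8","w9"):
    v=np.load(n+".npy");C[n]=cam("wrist",dict(position=v[:3],tool_rot=v[3:]))
for n,s in(("w3",1),("w4",1),("w5",-1),("w6",-1),("w7",-1),("w8",-1),("w9",-1)):
    g=cv2.imread(f"pics/{n}.png")[:,:,0].astype(int)
    for y in(.0158,-.0158):
        P=o+s*.0187*u+y*w+np.array([0,0,.114]);q=proj(C[n],P);r=int(q[1]);print(n,y,q.round(1),r-12,g[r-12:r+13,int(round(q[0]))].tolist())
```

```text
w3 0.0158 [338.9 164.1] 152 [152, 152, 152, 152, 152, 151, 152, 153, 152, 152, 145, 133, 134, 150, 160, 162, 157, 147, 146, 149, 150, 148, 144, 146, 156]
w3 -0.0158 [309.1 164.2] 152 [161, 161, 161, 161, 162, 162, 162, 162, 161, 161, 155, 141, 135, 150, 161, 163, 156, 143, 133, 139, 150, 156, 157, 156, 158]
w4 0.0158 [339.   96.8] 84 [142, 143, 144, 144, 144, 143, 143, 143, 143, 143, 141, 135, 134, 150, 160, 162, 159, 149, 138, 140, 144, 144, 144, 144, 144]
w4 -0.0158 [307.5  97. ] 84 [155, 154, 155, 155, 155, 154, 154, 154, 154, 153, 149, 138, 136, 151, 161, 163, 161, 151, 140, 142, 144, 149, 150, 150, 150]
w5 0.0158 [337.9 101.4] 89 [143, 142, 143, 143, 143, 143, 143, 143, 142, 141, 135, 132, 145, 159, 165, 164, 155, 143, 143, 145, 146, 145, 146, 145, 145]
w5 -0.0158 [306.7 101.5] 89 [150, 157, 158, 158, 160, 160, 161, 160, 158, 155, 146, 136, 146, 160, 165, 164, 156, 146, 153, 159, 161, 161, 162, 162, 161]
w6 0.0158 [338.5  49.6] 37 [145, 136, 134, 134, 135, 135, 136, 135, 135, 133, 131, 133, 148, 161, 164, 163, 154, 139, 133, 135, 136, 136, 136, 137, 136]
w6 -0.0158 [305.9  49.7]
[... 350 characters left out ...]
, 146, 151, 145, 140, 151, 163, 166, 164, 159, 154, 159, 160, 160, 160, 160, 160, 160]
w8 0.0158 [338.6  69.6] 57 [143, 138, 138, 138, 138, 138, 137, 137, 135, 133, 139, 154, 163, 165, 160, 145, 135, 136, 139, 140, 139, 139, 139, 139, 140]
w8 -0.0158 [306.4  69.7] 57 [150, 150, 150, 150, 152, 152, 150, 145, 139, 137, 141, 156, 165, 166, 161, 150, 140, 145, 149, 151, 152, 151, 151, 150, 151]
w9 0.0158 [337.2 101.9] 89 [148, 146, 145, 145, 144, 144, 143, 144, 144, 141, 134, 137, 155, 164, 166, 161, 149, 140, 142, 145, 146, 147, 146, 146, 146]
w9 -0.0158 [306.  101.9] 89 [143, 152, 155, 157, 156, 157, 158, 158, 156, 152, 143, 141, 155, 164, 166, 161, 150, 142, 144, 154, 159, 159, 159, 159, 159]
```

Run:
```python
from h import *
o=np.array([.5826,.1633,0]);u=np.array([np.cos(-.136),np.sin(-.136),0])
C={}
for n in("w3","w4","w5","w6","w7","w8","w9"):
    v=np.load(n+".npy");C[n]=cam("wrist",dict(position=v[:3],tool_rot=v[3:]))
for t,L in(("start",(("w3",166.7),("w4",98.8))),("prenudge",(("w5",103.3),("w6",51.4),("w7",72.3))),("now",(("w8",70),("w9",102.7)))):
    p,e=tri([ray(C[n],(322.8,r)) for n,r in L]);d=p-o;print(t,"u",d@u,"z",d[2],"r",np.hypot(d@u,d[2]-.07),"ang",np.arctan2(d@u,d[2]-.07))
    for n,r in L: print([ (zz,round((onz(C[n],(322.8,r),zz)-o)@u,4)) for zz in(.108,.111,.114,.120)])
t=cv2.imread("pics/top1.png")[130:260,160:440];cv2.imwrite("pics/ct.png",cv2.resize(t,None,fx=2.8,fy=2.8,interpolation=2))
```

```text
start u 0.020365028918319837 z 0.11877498694135724 r 0.052855782597305015 ang 0.3955266659698193
[(0.108, np.float64(0.0228)), (0.111, np.float64(0.0221)), (0.114, np.float64(0.0214)), (0.12, np.float64(0.0201))]
[(0.108, np.float64(0.0207)), (0.111, np.float64(0.0206)), (0.114, np.float64(0.0205)), (0.12, np.float64(0.0203))]
prenudge u -0.016898872892233387 z 0.11583566488280225 r 0.048851612872825516 ang -0.3532218251210118
[(0.108, np.float64(-0.0166)), (0.111, np.float64(-0.0167)), (0.114, np.float64(-0.0169)), (0.12, np.float64(-0.0172))]
[(0.108, np.float64(-0.0177)), (0.111, np.float64(-0.0174)), (0.114, np.float64(-0.0171)), (0.12, np.float64(-0.0166))]
[(0.108, np.float64(-0.017)), (0.111, np.float64(-0.0169)), (0.114, np.float64(-0.0168)), (0.12, np.float64(-0.0166))]
now u -0.018141572794765838 z 0.11929350096080073 r 0.05252585934985024 ang -0.35264755711684087
[(0.108, np.float64(-0.0186)), (0.111, np.float64(-0.0185)), (0.114, np.float64(-0.0184)), (0.12, np.float64(-0.0181))]
[(0.108, np.float64(-0.0177)), (0.111, np.float64(-0.0178)), (0.114, np.float64(-0.0179)), (0.12, np.float64(-0.0182))]
```

View pics/ct.png

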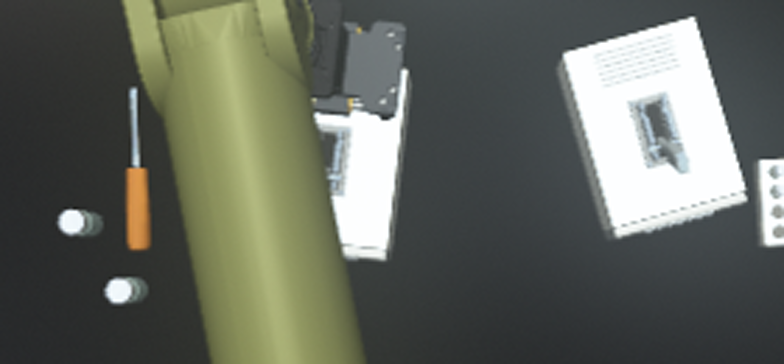

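The top view shows the vials at crop (73,222) and (120,291), the screwdriver, and the neighbour (bat locked at (675,155)) all where they were. The pin's radius and offset mirror the start (52.5 against 52.9 mm, −18 against +20 mm), so it is down in the drawer-side notch rather than on the hump. The drawer is flush and the robot is clear.

```bash
python3 -c "
from bench import ctrl
print(ctrl.close_job())"
```

```text
the job is handed in; nothing more can be done
None
```

I pushed the drawer fully home and flipped the bat to the drawer side, where camera measurements show it down in its notch. The neighbouring module and the loose things were left untouched, and the job was handed in at about 16 s of the 54 s allowed; no verdict was returned.

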